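# Clamp the spice carousel with its hex-shank turning knob

### The arm

A 6-joint arm with a two-finger parallel gripper is mounted at the origin on the work surface. World frame = base frame: x ahead of the robot, y to its left, z up, the work surface at z = 0. Lengths are in m, angles in rad, forces in N, time in s.
With the tool pointing down it reaches from about 0.325 to 0.875 m from the base axis. Payload 4.4 kg.
Tool frame: the origin (TCP) lies at the centre of the arm's flange, where the gripper is bolted on; the fingertips stand 173 mm ahead of it and the grasp point (between the pads) lies 155 mm ahead of it; z points along the fingers, y is the direction in which the jaws open and shut (so a half turn about z gives the same grasp; the last joint's range is limited). The gripper opens to 85 mm and grips with 20 to 120 N. Pads are 22 mm wide; open, the fingers measure 114 mm over their backs; the gripper's body (76 mm by 85 mm) begins 54 mm behind the grasp point. The pads swing forward as they close: fully open they stand 13 mm farther back than shut.
Start: joints at [1.135, 0.207, 1.542, -0, 1.393, -0.15], TCP at [0.162, 0.552, 0.405] pointing down, gripper open.
Joint ranges: [-2.73, 2.73], [-0.86, 2.22], [0.23, 2.46], [-1.11, 4.25], [0.08, 2.63], [-2.82, 2.82]. Speed limits (rad/s): [2.79, 2.79, 3.14, 3.14, 3.14, 3.14].

### API

Orientations are given as a rotation vector (axis times angle).
In Python, from station import manip gives the robot as it stands.
- The arm moves only by the tool apply_moves, never from a script. Its argument "motion" is a list of rows, each an object of numbers: "grip": the finger opening in mm, from 0 to 85.4; "x", "y", "z": the shift along the tool's x, y, z in mm; "rx", "ry", "rz": the turn, a rotation vector about the tool's x, y, z in rad. In form: [{"grip": .., "x": .., "y": .., "z": .., "rx": .., "ry": .., "rz": ..}, ...]. A call has 1 to 20 rows; each row is the pose to reach, as a shift and turn from the pose measured when the call began, along the tool's axes at that moment; what a row does not reach only later rows make up. A row lasts 1/10 s, in which the tool goes at most 50 mm and 8.59 degrees, less where a joint would pass 70% of its speed; a pose out of reach is approached as far as the arm can. A call with a gripper value outside its range is refused whole. The fingers move at their own pace and stop on an object; "squeeze" is the grip in N (left out, the last holds). Time passes only in rows, so rows that repeat a pose let the fingers close. It gives the time, the measured TCP pose, the force and the opening at its end, in the units of the state.
- manip.state(): the state, without advancing time (a new reading comes with each control period).
- manip.get_image(name): name is "side" or "top"; returns a dict with "img" (420x560x3 uint8, red, green, blue), "fx", "fy", "cx", "cy" (pixels), "xyz" and "orientation" of the camera in the world. Camera axes: x right, y up, looking along -z (the intrinsics and any distortion apply to the point x, -y, -z); pixel columns grow to the right and rows downward; lengths in m; the calibration is good to about 2 mm. A picture is of the moment at which its call begins. There is no depth.
- manip.finish_job(): hands the job in, once; it reports no verdict.
The state is a dict: "time_s": time; "qpos": joint angles; "dq": joint speeds; "joint_efforts": joint torques, N m; "ee_pos": TCP position; "tcp_rot": TCP orientation; "ft_force": force on the tool from outside, world axes, zero at the start; "moment": the same for the moment, N m; "finger_gap": finger opening in m.
Only numpy, scipy, OpenCV 4.12 (cv2) and the standard library are available. Lean on these libraries where they do the work, as an engineer would, in place of code of your own. Each camera call takes 0.05 s, during which the arm holds its last target. There are 200 camera calls.

### The job

The spice carousel is loose. Take its turning knob out of the wooden holder, feel for the hex socket of the clamp screw down in the carousel's hub and seat the knob's hex shank fully in it, then turn the screw clockwise (seen from above) about a quarter turn at a time, letting go of the knob as it stands in the socket and taking a fresh hold of it between turns, until the screw is tight against its stop. Leave the knob standing fully home in the socket, let go, and do not shove or tip the jars, the pinch bowl or the tongs.

Things in the scene. Friction and masses are not known exactly. Their poses are not given: they have to be found in the camera images.
- key_grip (a point): Centre of the turning knob's grip, a black plastic square block 34 x 34 mm, 50 mm tall; x and y are square to its flats, z points along the knob away from the tip. The knob is loose, about 0.23 kg, 145 mm long, and starts upright in the holder. This point lies 120 mm above the end of the nose and 25 mm above the grip's underside.
- key_tip (a point): End of the knob's nose, on its axis, same axes as key_grip. Six-sided steel nose 14 mm long, tapering from the full hex down to 19 mm across its corners at its flat end; above it the hex shank, 81 mm long, 24 mm across flats, runs up to the grip. One pair of hex flats faces the knob's +x and -x.
- holder: Wooden block, 66 x 66 mm and 100 mm tall, fixed; origin at the centre of its underside. A 31 mm round bore in its top holds the knob's shank; the grip's underside rests on the block's top.
- carousel: Spice carousel, fixed: grey round tray, 196 mm diameter, 18 mm thick, with a round hub 84 mm in diameter, 80 mm tall, in its middle. The hub's top is an open round well, 72 mm wide, in which the clamp screw lies. Origin at the centre of the tray's underside.
- well (a point): Centre of the well's rim on top of the hub, z up. The screw's flat white plastic head, 52 mm across, lies 20 mm below this point (black floor round it 3 mm lower). In its middle a straight hex socket, 25.5 mm across flats, 38 mm deep, flat bottom. The screw sits off centre: its axis is up to 4 mm from this point along x and along y, direction unknown, and the hex may stand at any angle.
- screw (a joint): How far the clamp screw has been turned clockwise seen from above, in rad, from its loosest position; it starts between 0 and 0.2 and its stop is at 2.6. Stiff with friction (about 0.15 Nm), stays where it is left. It does not tell the angle at which the hex stands.
- jar_a_mid (a point): Middle of a small amber glass jar with steel lid, 42 mm diameter, 70 mm tall, standing loose on the carousel's tray beside the hub, its axis about 72 mm from the hub's; leave alone.
- jar_b_mid (a point): Middle of a second, equal jar on the opposite side of the tray; leave alone.
- bowl_mid (a point): Middle of a white ceramic pinch bowl, 84 mm diameter, 36 mm tall, on the cart top; leave alone.
- tongs_mid (a point): Middle of steel tongs with silicone tips lying on the cart top, 190 mm long along x, 60 mm wide, 14 mm tall; leave alone.
- key: The turning knob as a whole (see key_grip); its origin is at the nose's end, the same point as key_tip.
Things that resemble listed ones, but are neither listed nor needed, are in the scene too. What is shaped like the key but blue is not meant.

How it is judged:
By the outcome, as a careful person would: the job done as asked, in the order asked, and still so for the second after the job is handed in, with the robot touching nothing.
It also fails if it takes over 61 s, if anything falls off the work surface, if the arm or the gripper's body presses on something with over 40 N, if the wrist force passes 120 N, or if a joint passes its speed limit or range.

## Working session

There is one attempt and no reset: what is moved stays moved. The work goes in short steps, Python scripts to look and compute and a tool call to move; the robot and the scene stay as the last step left them, time stands still between calls to the robot, and variables do not carry over. Pictures are saved under pics/ and viewed, about 8 in all and at most 12, crops included, and the job is handed in when it is done.

Besides the shell and the picture viewer there is one more tool, called after ">>>" as name(argument=value, ...), one argument or row to a line, values as JSON. apply_moves: Moves the arm, as the interface text tells. Its arguments: {"type":"object","properties":{"motion":{"type":"array","items":{"type":"object","properties":{"grip":{"type":"number"},"x":{"type":"number"},"y":{"type":"number"},"z":{"type":"number"},"rx":{"type":"number"},"ry":{"type":"number"},"rz":{"type":"number"}}}},"squeeze":{"type":"number"}},"required":["motion"]}

```bash
mkdir -p pics; ls
cat > h.py <<'E'
import numpy as np, cv2
from scipy.spatial.transform import Rotation as R
from station import manip
def snap(n,f):
    d=manip.get_image(n); cv2.imwrite(f'pics/{f}.png',cv2.cvtColor(d['img'],cv2.COLOR_RGB2BGR)); 
    np.save(f'pics/{f}.npy',{k:v for k,v in d.items() if k!='img'},allow_pickle=True); return d
def cal(f): return np.load(f'pics/{f}.npy',allow_pickle=True).item()
def rot(o):
    o=np.array(o,float); return R.from_rotvec(o).as_matrix() if o.shape==(3,) else (o if o.shape==(3,3) else None)
def ray(d,u,v):
    c=np.array([(u-d['cx'])/d['fx'],-(v-d['cy'])/d['fy'],-1.]); return np.array(d['xyz']),rot(d['orientation'])@c
def atz(d,u,v,z):
    p,r=ray(d,u,v); return p+r*(z-p[2])/r[2]
def proj(d,X):
    c=rot(d['orientation']).T@(np.array(X)-d['xyz']); return d['cx']+d['fx']*c[0]/-c[2], d['cy']+d['fy']*c[1]/c[2]
def crop(f,g,x0,y0,w,h,s):
    im=cv2.imread(f'pics/{f}.png')[y0:y0+h,x0:x0+w]; cv2.imwrite(f'pics/{g}.png',cv2.resize(im,None,fx=s,fy=s,interpolation=cv2.INTER_CUBIC))
E
python3 - <<'E'
from h import *
a=snap('side','s0'); b=snap('top','t0')
for d in(a,b): print({k:v for k,v in d.items() if k!='img'})
print(manip.state())
cv2.imwrite('pics/b0.png',np.hstack([cv2.imread('pics/t0.png')]))
E
```

```text
pics
{'fx': 486.3105450644135, 'fy': 486.3105450644135, 'cx': 270.98045774937736, 'cy': 218.44631281699736, 'xyz': array([0.36814295, 0.70770109, 0.95135534]), 'orientation': array([ 0.16784242, -1.09115462, -2.65036645])}
{'fx': 407.7123775232342, 'fy': 407.7123775232342, 'cx': 277.3914967736709, 'cy': 217.95042113075607, 'xyz': array([ 0.41337606, -0.06631372,  0.95232685]), 'orientation': array([ 0.17865339, -0.17885143, -1.61448711])}
{'time_s': 0.1, 'qpos': array([ 1.13450203e+00,  2.07392516e-01,  1.54282958e+00,  1.14312786e-05,
        1.39349934e+00, -1.50548466e-01]), 'dq': array([-0.00049962, -0.00139359, -0.00216514, -0.000895  , -0.00287758,
       -0.00142517]), 'joint_efforts': array([-3.72185900e-05, -3.84091187e+01, -2.92547929e+01, -2.18806649e-04,
        4.80867384e-03, -3.96642531e-05]), 'ee_pos': array([0.16197333, 0.55137442, 0.40359994]), 'tcp_rot': array([-0.44723674, -3.10896086,  0.0031952 ]), 'ft_force': array([-0.22026659, -0.94608837, -0.55467947]), 'moment': array([-0.04843087, -0.03583829, -0.01438497]), 'finger_gap': 0.08502963407378318}
```

View pics/t0.png

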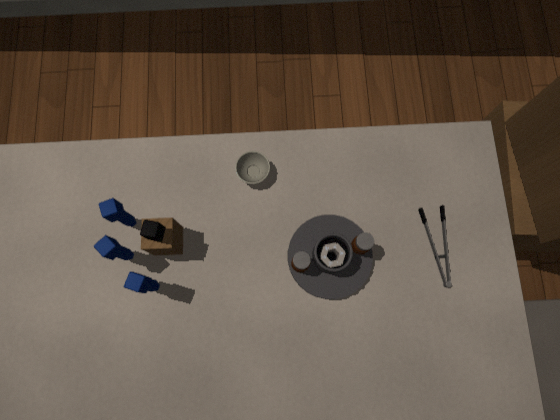

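View pics/s0.png

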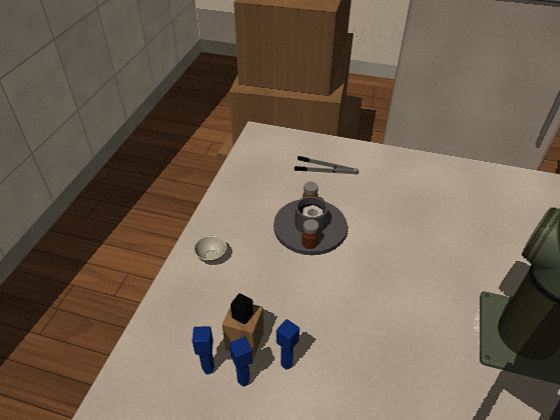

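Run:
```python
from h import *
def up(f,x0,y0,w,h,s):
    im=cv2.imread(f'pics/{f}.png')[y0:y0+h,x0:x0+w]; im=cv2.resize(im,None,fx=s,fy=s,interpolation=cv2.INTER_CUBIC)
    return cv2.convertScaleAbs(im,alpha=2.2,beta=15) 
a=up('t0',90,190,100,110,4); b=up('t0',283,205,100,110,4)
c=up('s0',190,280,115,110,3.5); d=up('s0',265,175,110,110,3.5)
cv2.imwrite('pics/c0.png',np.hstack([a,b]))
cv2.imwrite('pics/c1.png',np.hstack([c,d]))
```

```text
(no output)
```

View pics/c0.png

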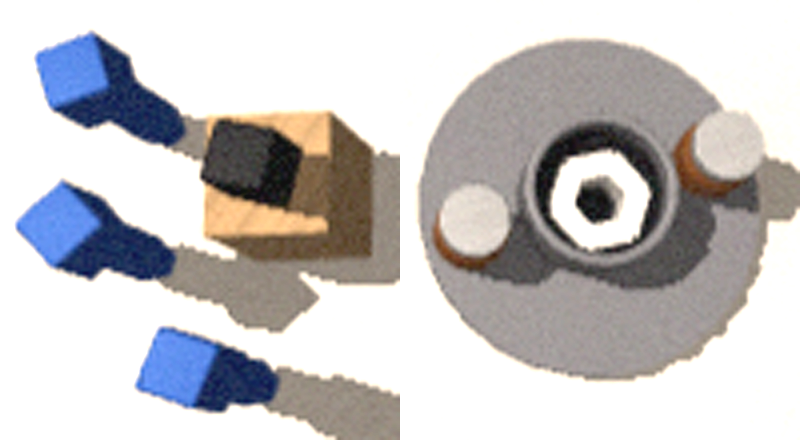

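View pics/c1.png

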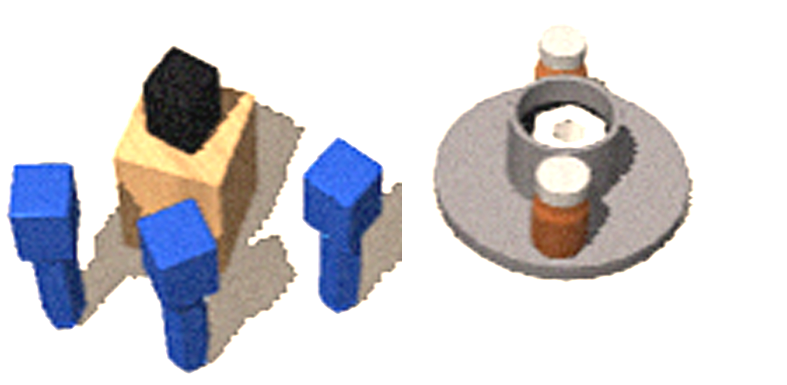

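Run:
```python
from h import *
def up(f,x0,y0,w,h,s,g,b=0):
    im=cv2.imread(f'pics/{f}.png')[y0:y0+h,x0:x0+w]; im=cv2.resize(im,None,fx=s,fy=s,interpolation=cv2.INTER_CUBIC)
    return cv2.convertScaleAbs(im,alpha=g,beta=b) 
# stack 12 frames for noise? single first
a=up('t0',136,212,32,32,12,8); b=up('t0',314,236,40,36,10,1.3)
c=up('s0',224,288,36,36,8,9); d=up('s0',292,196,40,36,8,1.3)
A=np.zeros((384,384,3),np.uint8);A[:384]=a
B=np.zeros((384,400,3),np.uint8);B[:360]=b
cv2.imwrite('pics/c2.png',np.hstack([A,B]))
d=cal('t0')
for u,v in [(205,115),(330,110),(328,235),(205,235)]: print(atz(d,90+u/4,190+v/4,.1).round(4))
print('rim',[atz(d,283+(u-400)/4,205+v/4,.08).round(4) for u,v in [(522,195),(676,195),(600,117),(600,270)]])
print('tray',[atz(d,283+(u-400)/4,205+v/4,.018).round(4) for u,v in [(418,210),(767,210),(595,38),(595,380)]])
print('jar',[atz(d,283+(u-400)/4,205+v/4,.088).round(4) for u,v in [(474,222),(728,147)]])
print('blue',[atz(d,90+u/4,190+v/4,.145).round(4) for u,v in [(72,72),(62,225),(175,365)]])
print('bowl',atz(d,253,167,.036),'tongs',atz(d,440,250,.014))
```

```text
[0.6228 0.2207 0.1   ]
[0.622  0.1536 0.1   ]
[0.5543 0.1542 0.1   ]
[0.5576 0.2191 0.1   ]
rim [array([ 0.531 , -0.1451,  0.08  ]), array([ 0.5268, -0.2277,  0.08  ]), array([ 0.5714, -0.1904,  0.08  ]), array([ 0.4888, -0.1837,  0.08  ])]
tray [array([ 0.5338, -0.0904,  0.018 ]), array([ 0.5235, -0.2906,  0.018 ]), array([ 0.6299, -0.2002,  0.018 ]), array([ 0.433 , -0.1843,  0.018 ])]
jar [array([ 0.5169, -0.118 ,  0.088 ]), array([ 0.5501, -0.2564,  0.088 ])]
blue [array([0.6379, 0.2743, 0.145 ]), array([0.5587, 0.2759, 0.145 ]), array([0.4861, 0.2173, 0.145 ])]
bowl [ 0.75108643 -0.02025921  0.036     ] tongs [ 0.53357385 -0.44394971  0.014     ]
```

View pics/c2.png

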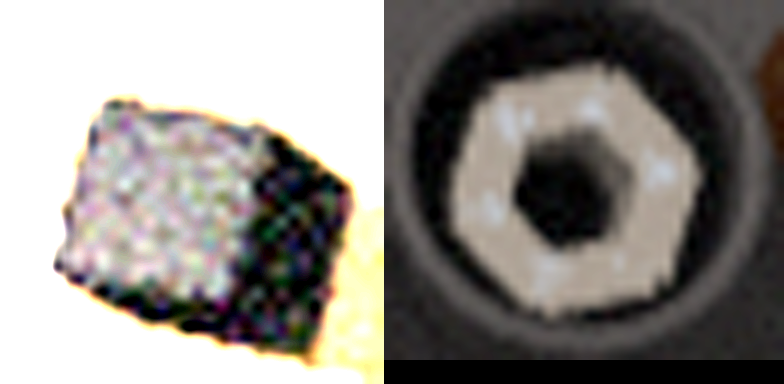

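Run:
```python
from h import *
d=cal('t0'); s=cal('s0')
def ang(P,m):
    c=P.mean(0); a=np.degrees(np.arctan2(*(P-c).T[::-1])); 
    return c.round(4),np.linalg.norm(P-c,axis=1).round(4),(a%m).round(1)
f=lambda u,v,x0,y0,k:(x0+(u+.5)/k-.5,y0+(v+.5)/k-.5)
G=np.array([atz(d,*f(u,v,136,212,12),.15)[:2] for u,v in [(108,105),(265,135),(235,290),(60,262)]]); print('grip',ang(G,90))
H=np.array([atz(d,*f(u-384,v,314,236,10),.06)[:2] for u,v in [(608,62),(700,170),(668,290),(550,315),(452,215),(490,95)]]);print('head',ang(H,60))
S=np.array([atz(d,*f(u-384,v,314,236,10),.06)[:2] for u,v in [(570,248),(515,195),(535,145),(600,130),(635,180),(615,232)]]);print('sock',ang(S,60))
# side views: grip top corners crop c1 left 3.5x (190,280)
g=np.array([atz(s,*f(u,v,190,280,3.5),.15)[:2] for u,v in [(175,48),(219,70),(187,97),(146,78)]]); print('side grip',ang(g,90))
print('side sock',[atz(s,*f(u-402.5,v,265,175,3.5),.06).round(4) for u,v in [(569,131)]],'rim',[atz(s,*f(u-402.5,v,265,175,3.5),.08).round(4) for u,v in [(562,120),(508,120),(617,120)]])
print('side blue',[atz(s,*f(u,v,190,280,3.5),.145).round(4) for u,v in [(43,185),(178,232),(343,172)]])
st=manip.state(); M=R.from_rotvec(st['tcp_rot']).as_matrix(); print(M.round(3))
```

```text
grip (array([0.5905, 0.1869]), array([0.0194, 0.0191, 0.0201, 0.0203]), array([31.9, 31.4, 35.5, 29.7]))
head (array([ 0.5296, -0.1895]), array([0.0296, 0.0274, 0.029 , 0.0282, 0.0283, 0.0284]), array([42.4, 36.7, 38.1, 42.8, 38. , 38.5]))
sock (array([ 0.5301, -0.1896]), array([0.0134, 0.014 , 0.0133, 0.0139, 0.0126, 0.0124]), array([47.5, 33.2, 41.1, 35.3, 35.3, 35.8]))
side grip (array([0.5917, 0.1844]), array([0.0181, 0.0212, 0.0166, 0.0204]), array([31.7, 22.4, 29.5, 26.2]))
side sock [array([ 0.5323, -0.1913,  0.06  ])] rim [array([ 0.5362, -0.1809,  0.08  ]), array([ 0.5742, -0.1695,  0.08  ]), array([ 0.4975, -0.1924,  0.08  ])]
side blue [array([0.6409, 0.2718, 0.145 ]), array([0.5614, 0.2777, 0.145 ]), array([0.4874, 0.2173, 0.145 ])]
[[-0.959  0.282 -0.001]
 [ 0.282  0.959 -0.002]
 [ 0.    -0.002 -1.   ]]
```

```bash
cat >> h.py <<'E'
def go(p,psi):
    "shift and turn from the present pose to TCP p, pointing down, tool y at psi deg"
    st=manip.state(); M=R.from_rotvec(st['tcp_rot']).as_matrix(); a=np.radians(psi)
    y=np.array([np.cos(a),np.sin(a),0]); z=np.array([0,0,-1.]); T=np.c_[np.cross(y,z),y,z]
    print('to',p,psi,'shift mm',(M.T@(np.array(p)-st['ee_pos'])*1e3).round(1),'rotvec',R.from_matrix(M.T@T).as_rotvec().round(4))
def where():
    st=manip.state(); M=R.from_rotvec(st['tcp_rot']).as_matrix()
    print('t',st['time_s'],'p',st['ee_pos'].round(4),'psi',np.degrees(np.arctan2(M[1,1],M[0,1])).round(2),'z',M[:,2].round(3),'F',st['ft_force'].round(1),'M',st['moment'].round(2),'gap',round(st['finger_gap'],4),'q',st['qpos'].round(2))
E
python3 -c "
from h import *
where(); go([.591,.186,.40],77); go([.591,.186,.285],77)"
```

```text
t 0.1 p [0.162  0.5514 0.4036] psi 73.63 z [-0.001 -0.002 -1.   ] F [-0.2 -0.9 -0.6] M [-0.05 -0.04 -0.01] gap 0.085 q [ 1.13  0.21  1.54  0.    1.39 -0.15]
to [0.591, 0.186, 0.4] 77 shift mm [-514.6 -229.6    3.9] rotvec [-0.0021 -0.0004 -0.0589]
to [0.591, 0.186, 0.285] 77 shift mm [-514.7 -229.4  118.9] rotvec [-0.0021 -0.0004 -0.0589]
```

>>> apply_moves(
  motion=[
    {"x": -40,"y": -18,"z": 4,"rz": -0.059,"grip": 65},
    {"x": -80,"y": -36,"z": 4,"rz": -0.059,"grip": 65},
    {"x": -120,"y": -54,"z": 4,"rz": -0.059,"grip": 65},
    {"x": -160,"y": -71,"z": 4,"rz": -0.059,"grip": 65},
    {"x": -200,"y": -89,"z": 4,"rz": -0.059,"grip": 65},
    {"x": -240,"y": -107,"z": 4,"rz": -0.059,"grip": 65},
    {"x": -280,"y": -125,"z": 4,"rz": -0.059,"grip": 65},
    {"x": -320,"y": -143,"z": 4,"rz": -0.059,"grip": 65},
    {"x": -360,"y": -161,"z": 4,"rz": -0.059,"grip": 65},
    {"x": -400,"y": -178,"z": 4,"rz": -0.059,"grip": 65},
    {"x": -440,"y": -196,"z": 4,"rz": -0.059,"grip": 65},
    {"x": -480,"y": -214,"z": 4,"rz": -0.059,"grip": 65},
    {"x": -505,"y": -225,"z": 4,"rz": -0.059,"grip": 65},
    {"x": -515,"y": -230,"z": 4,"rz": -0.059,"grip": 65},
    {"x": -515,"y": -230,"z": 4,"rz": -0.059,"grip": 65},
    {"x": -515,"y": -230,"z": 4,"rz": -0.059,"grip": 65},
  ],
)

```text
invalid input
```

Run:
```python
from h import *
where(); go([.591,.186,.285],77)
a=snap('side','s1'); b=snap('top','t1')
def up(f,x0,y0,w,h,s,g,b=0):
    im=cv2.imread(f'pics/{f}.png')[y0:y0+h,x0:x0+w]; im=cv2.resize(im,None,fx=s,fy=s,interpolation=cv2.INTER_CUBIC)
    return cv2.convertScaleAbs(im,alpha=g,beta=b) 
cv2.imwrite('pics/c3.png',np.hstack([up('s1',170,190,130,190,3,2),up('t1',70,140,130,190,3,2)]))
```

```text
t 0.1 p [0.162  0.5514 0.4036] psi 73.63 z [-0.001 -0.002 -1.   ] F [-0.2 -0.9 -0.6] M [-0.05 -0.04 -0.01] gap 0.085 q [ 1.13  0.21  1.54  0.    1.39 -0.15]
to [0.591, 0.186, 0.285] 77 shift mm [-514.7 -229.4  118.9] rotvec [-0.0021 -0.0004 -0.0589]
```

View pics/c3.png

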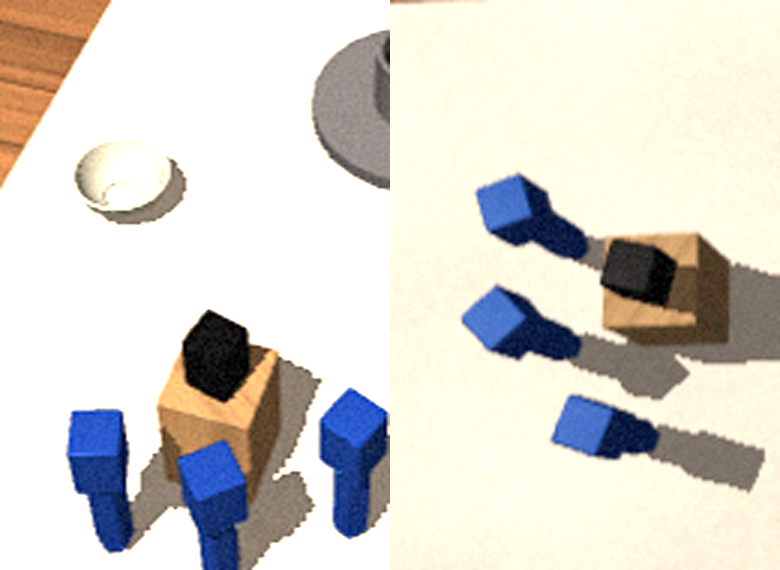

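The move was refused and nothing changed in the scene; the picture is the same as before, with the knob in the holder. I'll resend with every field filled in.

>>> apply_moves(
  motion=[
    {"grip": 65,"x": -80,"y": -36,"z": 4,"rx": 0,"ry": 0,"rz": -0.059},
    {"grip": 65,"x": -515,"y": -230,"z": 4,"rx": 0,"ry": 0,"rz": -0.059},
    {"grip": 65,"x": -515,"y": -230,"z": 4,"rx": 0,"ry": 0,"rz": -0.059},
    {"grip": 65,"x": -515,"y": -230,"z": 4,"rx": 0,"ry": 0,"rz": -0.059},
    {"grip": 65,"x": -515,"y": -230,"z": 4,"rx": 0,"ry": 0,"rz": -0.059},
    {"grip": 65,"x": -515,"y": -230,"z": 4,"rx": 0,"ry": 0,"rz": -0.059},
    {"grip": 65,"x": -515,"y": -230,"z": 4,"rx": 0,"ry": 0,"rz": -0.059},
    {"grip": 65,"x": -515,"y": -230,"z": 4,"rx": 0,"ry": 0,"rz": -0.059},
    {"grip": 65,"x": -515,"y": -230,"z": 4,"rx": 0,"ry": 0,"rz": -0.059},
    {"grip": 65,"x": -515,"y": -230,"z": 4,"rx": 0,"ry": 0,"rz": -0.059},
    {"grip": 65,"x": -515,"y": -230,"z": 4,"rx": 0,"ry": 0,"rz": -0.059},
    {"grip": 65,"x": -515,"y": -230,"z": 4,"rx": 0,"ry": 0,"rz": -0.059},
    {"grip": 65,"x": -515,"y": -230,"z": 4,"rx": 0,"ry": 0,"rz": -0.059},
    {"grip": 65,"x": -515,"y": -230,"z": 4,"rx": 0,"ry": 0,"rz": -0.059},
    {"grip": 65,"x": -515,"y": -230,"z": 4,"rx": 0,"ry": 0,"rz": -0.059},
  ],
  squeeze=40,
)

```text
time_s: 1.7
ee_pos: [0.59, 0.1871, 0.4]
tcp_rot: [-0.352, -3.12, 0.002]
ft_force: [-0.5, 1.3, 0.1]
finger_gap: 0.0649
```

Run:
```python
from h import *
where(); go([.591,.186,.285],77)
```

```text
t 1.7 p [0.59   0.1871 0.4   ] psi 77.13 z [-0.002 -0.001 -1.   ] F [-0.5  1.3  0.1] M [-0.01  0.   -0.01] gap 0.0649 q [ 0.17  0.3   1.43 -0.    1.41 -1.18]
to [0.591, 0.186, 0.285] 77 shift mm [ -1.4  -0.7 115. ] rotvec [-0.0013 -0.0015  0.0022]
```

>>> apply_moves(
  motion=[
    {"grip": 65,"x": -1,"y": -1,"z": 40,"rx": 0,"ry": 0,"rz": 0},
    {"grip": 65,"x": -1,"y": -1,"z": 75,"rx": 0,"ry": 0,"rz": 0},
    {"grip": 65,"x": -1,"y": -1,"z": 100,"rx": 0,"ry": 0,"rz": 0},
    {"grip": 65,"x": -1,"y": -1,"z": 115,"rx": 0,"ry": 0,"rz": 0},
    {"grip": 65,"x": -1,"y": -1,"z": 115,"rx": 0,"ry": 0,"rz": 0},
    {"grip": 0,"x": -1,"y": -1,"z": 115,"rx": 0,"ry": 0,"rz": 0},
    {"grip": 0,"x": -1,"y": -1,"z": 115,"rx": 0,"ry": 0,"rz": 0},
    {"grip": 0,"x": -1,"y": -1,"z": 115,"rx": 0,"ry": 0,"rz": 0},
    {"grip": 0,"x": -1,"y": -1,"z": 115,"rx": 0,"ry": 0,"rz": 0},
    {"grip": 0,"x": -1,"y": -1,"z": 115,"rx": 0,"ry": 0,"rz": 0},
    {"grip": 0,"x": -1,"y": -1,"z": 115,"rx": 0,"ry": 0,"rz": 0},
    {"grip": 0,"x": -1,"y": -1,"z": 115,"rx": 0,"ry": 0,"rz": 0},
  ],
  squeeze=40,
)

```text
time_s: 2.9
ee_pos: [0.5915, 0.1861, 0.2874]
tcp_rot: [0.352, 3.119, 0.001]
ft_force: [-0.0, 2.5, 5.5]
finger_gap: 0.0335
```

Run:
```python
from h import *
where()
```

```text
t 2.9 p [0.5915 0.1861 0.2874] psi 77.12 z [ 0.003  0.001 -1.   ] F [-0.   2.5  5.5] M [ 0.23  0.07 -0.  ] gap 0.0335 q [ 0.17  0.41  1.53  0.    1.2  -1.18]
```

>>> apply_moves(
  motion=[
    {"grip": 0,"x": 0,"y": 0,"z": -8,"rx": 0,"ry": 0,"rz": 0},
    {"grip": 0,"x": 0,"y": 0,"z": -25,"rx": 0,"ry": 0,"rz": 0},
    {"grip": 0,"x": 0,"y": 0,"z": -50,"rx": 0,"ry": 0,"rz": 0},
    {"grip": 0,"x": 0,"y": 0,"z": -80,"rx": 0,"ry": 0,"rz": 0},
    {"grip": 0,"x": 0,"y": 0,"z": -110,"rx": 0,"ry": 0,"rz": 0},
    {"grip": 0,"x": 0,"y": 0,"z": -140,"rx": 0,"ry": 0,"rz": 0},
    {"grip": 0,"x": 0,"y": 0,"z": -155,"rx": 0,"ry": 0,"rz": 0},
    {"grip": 0,"x": 0,"y": 0,"z": -160,"rx": 0,"ry": 0,"rz": 0},
    {"grip": 0,"x": 0,"y": 0,"z": -160,"rx": 0,"ry": 0,"rz": 0},
  ],
  squeeze=60,
)

```text
time_s: 3.8
ee_pos: [0.591, 0.1859, 0.4471]
tcp_rot: [0.352, 3.12, 0.001]
ft_force: [-0.7, -0.8, -3.0]
finger_gap: 0.0335
```

Run:
```python
from h import *
where(); go([.531,-.190,.445],77)
```

```text
t 3.8 p [0.591  0.1859 0.4471] psi 77.11 z [ 0.002  0.    -1.   ] F [-0.7 -0.8 -3. ] M [-0.03 -0.02  0.02] gap 0.0335 q [ 0.17  0.27  1.37 -0.    1.49 -1.18]
to [0.531, -0.19, 0.445] 77 shift mm [ -25.4 -379.8    1.9] rotvec [0.0008 0.002  0.0019]
```

>>> apply_moves(
  motion=[
    {"grip": 0,"x": -2,"y": -30,"z": 2,"rx": 0,"ry": 0,"rz": 0},
    {"grip": 0,"x": -5,"y": -70,"z": 2,"rx": 0,"ry": 0,"rz": 0},
    {"grip": 0,"x": -8,"y": -115,"z": 2,"rx": 0,"ry": 0,"rz": 0},
    {"grip": 0,"x": -11,"y": -160,"z": 2,"rx": 0,"ry": 0,"rz": 0},
    {"grip": 0,"x": -14,"y": -205,"z": 2,"rx": 0,"ry": 0,"rz": 0},
    {"grip": 0,"x": -17,"y": -250,"z": 2,"rx": 0,"ry": 0,"rz": 0},
    {"grip": 0,"x": -20,"y": -295,"z": 2,"rx": 0,"ry": 0,"rz": 0},
    {"grip": 0,"x": -22,"y": -335,"z": 2,"rx": 0,"ry": 0,"rz": 0},
    {"grip": 0,"x": -24,"y": -365,"z": 20,"rx": 0,"ry": 0,"rz": 0},
    {"grip": 0,"x": -25,"y": -380,"z": 40,"rx": 0,"ry": 0,"rz": 0},
    {"grip": 0,"x": -25,"y": -380,"z": 52,"rx": 0,"ry": 0,"rz": 0},
    {"grip": 0,"x": -25,"y": -380,"z": 52,"rx": 0,"ry": 0,"rz": 0},
    {"grip": 0,"x": -25,"y": -380,"z": 52,"rx": 0,"ry": 0,"rz": 0},
  ],
)

```text
time_s: 5.1
ee_pos: [0.5307, -0.189, 0.3939]
tcp_rot: [0.351, 3.122, 0.003]
ft_force: [0.9, -0.4, -2.2]
finger_gap: 0.0332
```

Run:
```python
from h import *
where(); a=snap('side','s2'); b=snap('top','t2')
def up(f,x0,y0,w,h,s,g,b=0):
    im=cv2.imread(f'pics/{f}.png')[y0:y0+h,x0:x0+w]; im=cv2.resize(im,None,fx=s,fy=s,interpolation=cv2.INTER_CUBIC)
    return cv2.convertScaleAbs(im,alpha=g,beta=b) 
st=manip.state(); p=st['ee_pos']; print([proj(cal(k),p-[0,0,.2824]) for k in('s2','t2')])
cv2.imwrite('pics/c4.png',np.hstack([up('s2',255,120,110,150,4,2),up('t2',280,170,90,150,4,2)]))
```

```text
t 5.1 p [ 0.5307 -0.189   0.3939] psi 77.17 z [ 0.     0.002 -1.   ] F [ 0.9 -0.4 -2.2] M [-0.05 -0.02 -0.02] gap 0.0332 q [-0.5   0.19  1.58  0.    1.37 -1.84]
[(np.float64(313.57250612491606), np.float64(197.71547696630515)), (np.float64(335.9617156670942), np.float64(250.31543977114572))]
```

View pics/c4.png

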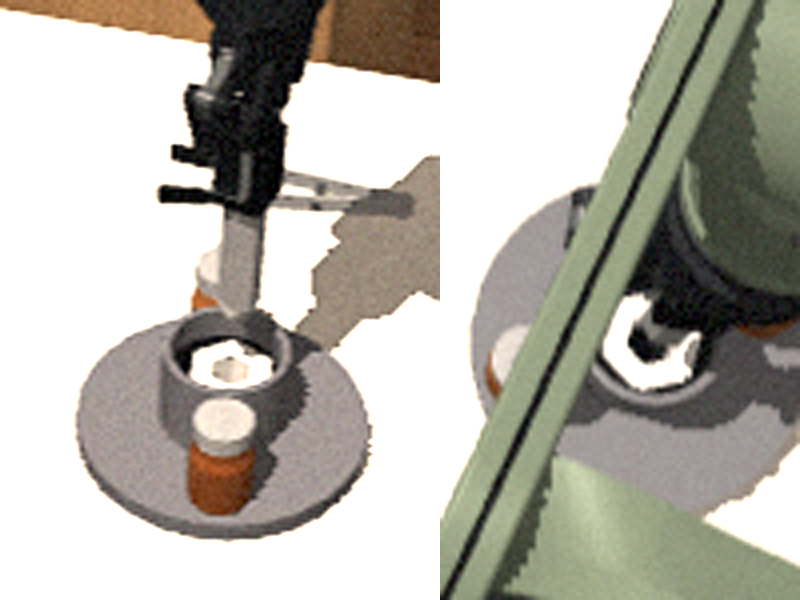

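Run:
```python
from h import *
fr=[manip.get_image('side')['img'].astype(float) for _ in range(8)]; m=np.mean(fr,0)[:,:,::-1]; np.save('pics/m.npy',m)
d=cal('s2')
def up(m,x0,y0,w,h,s,lo,hi):
    im=cv2.resize(m[y0:y0+h,x0:x0+w],None,fx=s,fy=s,interpolation=cv2.INTER_CUBIC); return np.clip((im-lo)/(hi-lo)*255,0,255).astype(np.uint8)
a=up(m,302,164,28,44,13,20,130)
b=up(m,292,196,40,44,10,20,200)
cv2.imwrite('pics/c5.png',np.hstack([a,cv2.copyMakeBorder(b,0,a.shape[0]-b.shape[0],0,0,cv2.BORDER_CONSTANT)]))
g=m.mean(2)
for r in (178,183,188): print(r,g[r,304:326].round())
st=manip.state(); p=st['ee_pos']
for name,off in(('x=77',17),('x=-13',47)):
    for r0 in(178,183,188):
        for dz in np.linspace(.282,.187,200):
            if proj(d,p-[0,0,dz])[1]<r0:break
        c=[(off+30+60*k) for k in range(6)]
        print(name,r0,[(k%360,round(float(proj(d,p+[.01386*np.cos(np.radians(k)),.01386*np.sin(np.radians(k)),-dz])[0]),1)) for k in c if np.cos(np.radians(k-100))>-.3])
```

```text
178 [163. 165. 163. 165. 169. 137.  83.  69.  72.  72.  72.  73.  74.  76.
  63.  43.  58. 134. 168. 166. 163. 163.]
183 [158. 131. 113. 113. 115.  95.  70.  72.  72.  72.  73.  72.  72.  74.
  56.  34. 103. 157. 165. 165. 165. 166.]
188 [ 89. 111. 119. 120. 110.  87.  69.  73.  73.  72.  72.  73.  74.  67.
  49.  47. 131. 170. 166. 165. 163. 163.]
x=77 178 [(47, 310.6), (107, 315.8), (167, 320.5)]
x=77 183 [(47, 310.3), (107, 315.4), (167, 320.1)]
x=77 188 [(47, 309.9), (107, 314.9), (167, 319.6)]
x=-13 178 [(77, 312.8), (137, 318.6), (197, 321.1), (17, 309.7)]
x=-13 183 [(77, 312.5), (137, 318.1), (197, 320.6), (17, 309.4)]
x=-13 188 [(77, 312.1), (137, 317.7), (197, 320.1), (17, 309.0)]
```

View pics/c5.png

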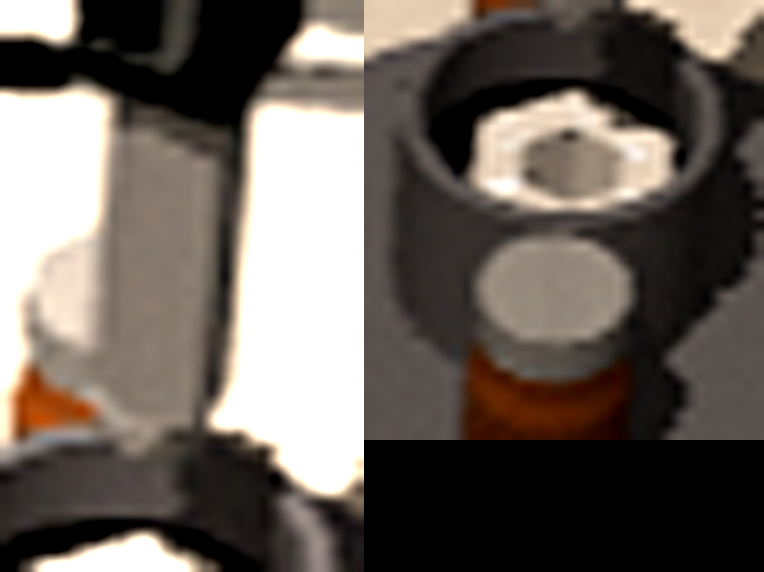

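Run:
```python
from h import *
where(); go([.5312,-.190,.375],39.4); go([.5312,-.190,.340],39.4)
```

```text
t 5.6 p [ 0.5308 -0.1899  0.3952] psi 77.13 z [ 0.003  0.    -1.   ] F [ 0.   0.3 -1.8] M [-0.01  0.01  0.06] gap 0.0331 q [-0.5   0.19  1.58  0.    1.37 -1.84]
to [0.5312, -0.19, 0.375] 39.4 shift mm [-0.4 -0.  20.2] rotvec [0.0015 0.0023 0.6585]
to [0.5312, -0.19, 0.34] 39.4 shift mm [-0.3 -0.1 55.2] rotvec [0.0015 0.0023 0.6585]
```

>>> apply_moves(
  motion=[
    {"grip": 0,"x": 0,"y": 0,"z": 0,"rx": 0,"ry": 0,"rz": 0.13},
    {"grip": 0,"x": 0,"y": 0,"z": 0,"rx": 0,"ry": 0,"rz": 0.27},
    {"grip": 0,"x": 0,"y": 0,"z": 0,"rx": 0.001,"ry": 0.002,"rz": 0.41},
    {"grip": 0,"x": 0,"y": 0,"z": 0,"rx": 0.001,"ry": 0.002,"rz": 0.55},
    {"grip": 0,"x": 0,"y": 0,"z": 8,"rx": 0.001,"ry": 0.002,"rz": 0.658},
    {"grip": 0,"x": 0,"y": 0,"z": 20,"rx": 0.001,"ry": 0.002,"rz": 0.658},
    {"grip": 0,"x": 0,"y": 0,"z": 32,"rx": 0.001,"ry": 0.002,"rz": 0.658},
    {"grip": 0,"x": 0,"y": 0,"z": 42,"rx": 0.001,"ry": 0.002,"rz": 0.658},
    {"grip": 0,"x": 0,"y": 0,"z": 46,"rx": 0.001,"ry": 0.002,"rz": 0.658},
    {"grip": 0,"x": 0,"y": 0,"z": 46,"rx": 0.001,"ry": 0.002,"rz": 0.658},
  ],
)

```text
time_s: 6.6
ee_pos: [0.5306, -0.1897, 0.3478]
tcp_rot: [-1.34, -2.839, -0.001]
ft_force: [0.2, -0.1, -3.0]
finger_gap: 0.0333
```

Run:
```python
from h import *
where(); go([.5312,-.190,.330],39.4)
```

```text
t 6.6 p [ 0.5306 -0.1897  0.3478] psi 39.46 z [-0.002  0.001 -1.   ] F [ 0.2 -0.1 -3. ] M [-0.01 -0.06 -0.01] gap 0.0333 q [-0.5   0.24  1.63  0.    1.28 -1.19]
to [0.5312, -0.19, 0.33] 39.4 shift mm [-0.7  0.3 17.8] rotvec [-0.0005 -0.0023  0.001 ]
```

>>> apply_moves(
  motion=[
    {"grip": 0,"x": -0.5,"y": 0,"z": 3,"rx": 0,"ry": 0,"rz": 0},
    {"grip": 0,"x": -0.5,"y": 0,"z": 6,"rx": 0,"ry": 0,"rz": 0},
    {"grip": 0,"x": -0.5,"y": 0,"z": 8,"rx": 0,"ry": 0,"rz": 0},
    {"grip": 0,"x": -0.5,"y": 0,"z": 10,"rx": 0,"ry": 0,"rz": 0},
    {"grip": 0,"x": -0.5,"y": 0,"z": 12,"rx": 0,"ry": 0,"rz": 0},
    {"grip": 0,"x": -0.5,"y": 0,"z": 14,"rx": 0,"ry": 0,"rz": 0},
    {"grip": 0,"x": -0.5,"y": 0,"z": 14,"rx": 0,"ry": 0,"rz": 0},
  ],
)

```text
time_s: 7.3
ee_pos: [0.5307, -0.19, 0.3335]
tcp_rot: [-1.34, -2.838, -0.001]
ft_force: [0.5, -0.1, -2.2]
finger_gap: 0.0331
```

Run:
```python
from h import *
where()
```

```text
t 7.3 p [ 0.5307 -0.19    0.3335] psi 39.46 z [-0.002  0.002 -1.   ] F [ 0.5 -0.1 -2.2] M [0.   0.   0.05] gap 0.0331 q [-0.5   0.25  1.64  0.    1.25 -1.19]
```

>>> apply_moves(
  motion=[
    {"grip": 0,"x": 0,"y": 0,"z": 2,"rx": 0,"ry": 0,"rz": 0},
    {"grip": 0,"x": 0,"y": 0,"z": 4,"rx": 0,"ry": 0,"rz": 0},
    {"grip": 0,"x": 0,"y": 0,"z": 6,"rx": 0,"ry": 0,"rz": 0},
    {"grip": 0,"x": 0,"y": 0,"z": 8,"rx": 0,"ry": 0,"rz": 0},
    {"grip": 0,"x": 0,"y": 0,"z": 8,"rx": 0,"ry": 0,"rz": 0},
  ],
)

```text
time_s: 7.8
ee_pos: [0.5308, -0.1902, 0.3253]
tcp_rot: [-1.34, -2.839, -0.001]
ft_force: [0.2, 0.5, -3.8]
finger_gap: 0.0329
```

Run:
```python
from h import *
where()
```

```text
t 7.8 p [ 0.5308 -0.1902  0.3253] psi 39.46 z [-0.002  0.001 -1.   ] F [ 0.2  0.5 -3.8] M [-0.24 -0.22  0.03] gap 0.0329 q [-0.5   0.26  1.65  0.    1.24 -1.19]
```

>>> apply_moves(
  motion=[
    {"grip": 0,"x": 0,"y": 0,"z": 3,"rx": 0,"ry": 0,"rz": 0},
    {"grip": 0,"x": 0,"y": 0,"z": 6,"rx": 0,"ry": 0,"rz": 0},
    {"grip": 0,"x": 0,"y": 0,"z": 9,"rx": 0,"ry": 0,"rz": 0},
    {"grip": 0,"x": 0,"y": 0,"z": 12,"rx": 0,"ry": 0,"rz": 0},
    {"grip": 0,"x": 0,"y": 0,"z": 15,"rx": 0,"ry": 0,"rz": 0},
    {"grip": 0,"x": 0,"y": 0,"z": 17,"rx": 0,"ry": 0,"rz": 0},
    {"grip": 0,"x": 0,"y": 0,"z": 18,"rx": 0,"ry": 0,"rz": 0},
    {"grip": 0,"x": 0,"y": 0,"z": 18,"rx": 0,"ry": 0,"rz": 0},
  ],
)

```text
time_s: 8.6
ee_pos: [0.5308, -0.1902, 0.3071]
tcp_rot: [-1.34, -2.839, -0.0]
ft_force: [1.3, -1.7, -3.8]
finger_gap: 0.0335
```

Run:
```python
from h import *
where()
```

```text
t 8.6 p [ 0.5308 -0.1902  0.3071] psi 39.46 z [-0.002  0.001 -1.   ] F [ 1.3 -1.7 -3.8] M [-0.31 -0.24 -0.02] gap 0.0335 q [-0.5   0.28  1.66  0.    1.2  -1.19]
```

>>> apply_moves(
  motion=[
    {"grip": 0,"x": 0,"y": 0,"z": 1,"rx": 0,"ry": 0,"rz": 0},
    {"grip": 0,"x": 0,"y": 0,"z": 2,"rx": 0,"ry": 0,"rz": 0},
    {"grip": 0,"x": 0,"y": 0,"z": 3,"rx": 0,"ry": 0,"rz": 0},
    {"grip": 0,"x": 0,"y": 0,"z": 3,"rx": 0,"ry": 0,"rz": 0},
  ],
)

```text
time_s: 9.0
ee_pos: [0.5309, -0.1902, 0.3045]
tcp_rot: [-1.34, -2.839, -0.0]
ft_force: [0.0, 0.1, 0.7]
finger_gap: 0.033
```

Run:
```python
from h import *
where()
```

```text
t 9.0 p [ 0.5309 -0.1902  0.3045] psi 39.46 z [-0.002  0.001 -1.   ] F [0.  0.1 0.7] M [-0.19 -0.09 -0.04] gap 0.033 q [-0.5   0.29  1.66  0.    1.19 -1.19]
```

>>> apply_moves(
  motion=[
    {"grip": 0,"x": 0,"y": 0,"z": 0,"rx": 0,"ry": 0,"rz": 0.1},
    {"grip": 0,"x": 0,"y": 0,"z": 0,"rx": 0,"ry": 0,"rz": 0.2},
    {"grip": 0,"x": 0,"y": 0,"z": 0,"rx": 0,"ry": 0,"rz": 0.3},
    {"grip": 0,"x": 0,"y": 0,"z": 0,"rx": 0,"ry": 0,"rz": 0.4},
    {"grip": 0,"x": 0,"y": 0,"z": 0,"rx": 0,"ry": 0,"rz": 0.5},
    {"grip": 0,"x": 0,"y": 0,"z": 0,"rx": 0,"ry": 0,"rz": 0.6},
    {"grip": 0,"x": 0,"y": 0,"z": 0,"rx": 0,"ry": 0,"rz": 0.7},
    {"grip": 0,"x": 0,"y": 0,"z": 0,"rx": 0,"ry": 0,"rz": 0.8},
    {"grip": 0,"x": 0,"y": 0,"z": 0,"rx": 0,"ry": 0,"rz": 0.8},
  ],
)

```text
time_s: 9.9
ee_pos: [0.5305, -0.1905, 0.3045]
tcp_rot: [-2.339, -2.093, 0.004]
ft_force: [-0.8, -1.3, -0.0]
finger_gap: 0.0334
```

Run:
```python
from h import *
where()
```

```text
t 9.9 p [ 0.5305 -0.1905  0.3045] psi -6.36 z [-0.003  0.    -1.   ] F [-0.8 -1.3 -0. ] M [-0.45  0.4   0.02] gap 0.0334 q [-0.5   0.29  1.66 -0.    1.19 -0.39]
```

>>> apply_moves(
  motion=[
    {"grip": 0,"x": 0,"y": 0,"z": 0,"rx": 0,"ry": 0,"rz": 0.1},
    {"grip": 0,"x": 0,"y": 0,"z": 0,"rx": 0,"ry": 0,"rz": 0.2},
    {"grip": 0,"x": 0,"y": 0,"z": 0,"rx": 0,"ry": 0,"rz": 0.3},
    {"grip": 0,"x": 0,"y": 0,"z": 0,"rx": 0,"ry": 0,"rz": 0.4},
    {"grip": 0,"x": 0,"y": 0,"z": 0,"rx": 0,"ry": 0,"rz": 0.5},
    {"grip": 0,"x": 0,"y": 0,"z": 0,"rx": 0,"ry": 0,"rz": 0.6},
    {"grip": 0,"x": 0,"y": 0,"z": 0,"rx": 0,"ry": 0,"rz": 0.7},
    {"grip": 0,"x": 0,"y": 0,"z": 0,"rx": 0,"ry": 0,"rz": 0.77},
  ],
)

```text
time_s: 10.7
ee_pos: [0.53, -0.1901, 0.3045]
tcp_rot: [-2.954, -1.061, 0.007]
ft_force: [-1.7, 0.1, 0.6]
finger_gap: 0.0335
```

Run:
```python
from h import *
where()
```

```text
t 10.7 p [ 0.53   -0.1901  0.3045] psi -50.5 z [-0.006  0.002 -1.   ] F [-1.7  0.1  0.6] M [0.12 0.52 0.16] gap 0.0335 q [-0.5   0.28  1.66 -0.    1.2   0.38]
```

>>> apply_moves(
  motion=[
    {"grip": 75,"x": 0,"y": 0,"z": 0,"rx": 0,"ry": 0,"rz": 0},
    {"grip": 75,"x": 0,"y": 0,"z": 0,"rx": 0,"ry": 0,"rz": 0},
    {"grip": 75,"x": 0,"y": 0,"z": 0,"rx": 0,"ry": 0,"rz": 0},
    {"grip": 75,"x": 0,"y": 0,"z": 0,"rx": 0,"ry": 0,"rz": 0},
    {"grip": 75,"x": 0,"y": 0,"z": 0,"rx": 0,"ry": 0,"rz": 0},
    {"grip": 75,"x": 0,"y": 0,"z": 0,"rx": 0,"ry": 0,"rz": 0},
  ],
)

```text
time_s: 11.3
ee_pos: [0.53, -0.1901, 0.3045]
tcp_rot: [-2.953, -1.061, 0.007]
ft_force: [-0.4, -0.6, 0.4]
finger_gap: 0.0747
```

Run:
```python
from h import *
where(); go([.5307,-.1902,.3045],39.5)
```

```text
t 11.3 p [ 0.53   -0.1901  0.3045] psi -50.48 z [-0.005  0.002 -1.   ] F [-0.4 -0.6  0.4] M [-0.02 -0.01 -0.01] gap 0.0747 q [-0.5   0.28  1.66 -0.    1.2   0.38]
to [0.5307, -0.1902, 0.3045] 39.5 shift mm [ 0.4  0.5 -0. ] rotvec [-6.2000e-03 -1.2000e-03 -1.5704e+00]
```

>>> apply_moves(
  motion=[
    {"grip": 75,"x": 0,"y": 0,"z": 0,"rx": 0,"ry": 0,"rz": -0.14},
    {"grip": 75,"x": 0,"y": 0,"z": 0,"rx": 0,"ry": 0,"rz": -0.28},
    {"grip": 75,"x": 0,"y": 0,"z": 0,"rx": 0,"ry": 0,"rz": -0.42},
    {"grip": 75,"x": 0,"y": 0,"z": 0,"rx": 0,"ry": 0,"rz": -0.56},
    {"grip": 75,"x": 0,"y": 0,"z": 0,"rx": 0,"ry": 0,"rz": -0.7},
    {"grip": 75,"x": 0,"y": 0,"z": 0,"rx": 0,"ry": 0,"rz": -0.84},
    {"grip": 75,"x": 0,"y": 0,"z": 0,"rx": 0,"ry": 0,"rz": -0.98},
    {"grip": 75,"x": 0,"y": 0,"z": 0,"rx": -0.006,"ry": -0.001,"rz": -1.12},
    {"grip": 75,"x": 0,"y": 0,"z": 0,"rx": -0.006,"ry": -0.001,"rz": -1.26},
    {"grip": 75,"x": 0,"y": 0,"z": 0,"rx": -0.006,"ry": -0.001,"rz": -1.4},
    {"grip": 75,"x": 0.4,"y": 0.5,"z": 0,"rx": -0.006,"ry": -0.001,"rz": -1.5},
    {"grip": 75,"x": 0.4,"y": 0.5,"z": 0,"rx": -0.006,"ry": -0.001,"rz": -1.57},
    {"grip": 75,"x": 0.4,"y": 0.5,"z": 0,"rx": -0.006,"ry": -0.001,"rz": -1.57},
  ],
)

```text
time_s: 12.6
ee_pos: [0.5306, -0.1902, 0.3044]
tcp_rot: [-1.341, -2.841, -0.0]
ft_force: [0.3, 0.1, 0.3]
finger_gap: 0.075
```

Run:
```python
from h import *
where(); fr=[manip.get_image('side')['img'].astype(float) for _ in range(6)]; m=np.mean(fr,0)[:,:,::-1]
im=cv2.resize(m[110:230,262:352],None,fx=6,fy=5,interpolation=cv2.INTER_CUBIC)
cv2.imwrite('pics/c6.png',np.clip((im/150)**.6*255,0,255).astype(np.uint8))
```

```text
t 12.6 p [ 0.5306 -0.1902  0.3044] psi 39.47 z [-0.  0. -1.] F [0.3 0.1 0.3] M [ 0.01 -0.03 -0.03] gap 0.075 q [-0.5   0.28  1.67  0.    1.19 -1.19]<stdin>:4: RuntimeWarning: invalid value encountered in power
<stdin>:4: RuntimeWarning: invalid value encountered in cast
```

View pics/c6.png

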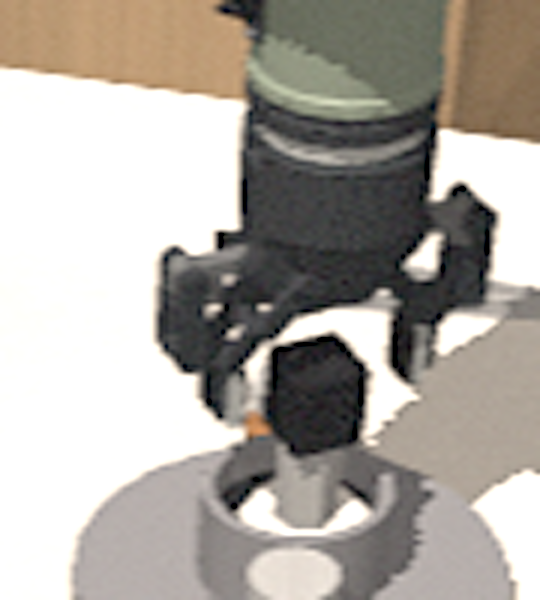

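>>> apply_moves(
  motion=[
    {"grip": 0,"x": 0,"y": 0,"z": 0,"rx": 0,"ry": 0,"rz": 0},
    {"grip": 0,"x": 0,"y": 0,"z": 0,"rx": 0,"ry": 0,"rz": 0},
    {"grip": 0,"x": 0,"y": 0,"z": 0,"rx": 0,"ry": 0,"rz": 0},
    {"grip": 0,"x": 0,"y": 0,"z": 0,"rx": 0,"ry": 0,"rz": 0},
    {"grip": 0,"x": 0,"y": 0,"z": 0,"rx": 0,"ry": 0,"rz": 0},
    {"grip": 0,"x": 0,"y": 0,"z": 0,"rx": 0,"ry": 0,"rz": 0},
    {"grip": 0,"x": 0,"y": 0,"z": 0,"rx": 0,"ry": 0,"rz": 0},
  ],
)

```text
time_s: 13.6
ee_pos: [0.5307, -0.1902, 0.3046]
tcp_rot: [1.342, 2.841, 0.001]
ft_force: [0.8, 0.3, 1.8]
finger_gap: 0.0332
```

Run:
```python
from h import *
where()
```

```text
t 13.6 p [ 0.5307 -0.1902  0.3046] psi 39.44 z [ 0.  0. -1.] F [0.8 0.3 1.8] M [0.17 0.01 0.04] gap 0.0332 q [-0.5   0.28  1.66  0.    1.19 -1.19]
```

>>> apply_moves(
  motion=[
    {"grip": 0,"x": 0,"y": 0,"z": 0,"rx": 0,"ry": 0,"rz": 0.1},
    {"grip": 0,"x": 0,"y": 0,"z": 0,"rx": 0,"ry": 0,"rz": 0.2},
    {"grip": 0,"x": 0,"y": 0,"z": 0,"rx": 0,"ry": 0,"rz": 0.3},
    {"grip": 0,"x": 0,"y": 0,"z": 0,"rx": 0,"ry": 0,"rz": 0.4},
    {"grip": 0,"x": 0,"y": 0,"z": 0,"rx": 0,"ry": 0,"rz": 0.5},
    {"grip": 0,"x": 0,"y": 0,"z": 0,"rx": 0,"ry": 0,"rz": 0.6},
    {"grip": 0,"x": 0,"y": 0,"z": 0,"rx": 0,"ry": 0,"rz": 0.7},
    {"grip": 0,"x": 0,"y": 0,"z": 0,"rx": 0,"ry": 0,"rz": 0.8},
  ],
)

```text
time_s: 14.4
ee_pos: [0.5303, -0.1902, 0.3046]
tcp_rot: [-2.344, -2.089, 0.002]
ft_force: [-1.6, -0.5, 2.7]
finger_gap: 0.0331
```

Run:
```python
from h import *
where()
```

```text
t 14.4 p [ 0.5303 -0.1902  0.3046] psi -6.59 z [-0.002  0.    -1.   ] F [-1.6 -0.5  2.7] M [0.11 0.42 0.2 ] gap 0.0331 q [-0.5   0.28  1.67 -0.    1.19 -0.38]
```

>>> apply_moves(
  motion=[
    {"grip": 0,"x": 0,"y": 0,"z": 0,"rx": 0,"ry": 0,"rz": 0.05},
    {"grip": 0,"x": 0,"y": 0,"z": 0,"rx": 0,"ry": 0,"rz": 0.1},
    {"grip": 0,"x": 0,"y": 0,"z": 0,"rx": 0,"ry": 0,"rz": 0.15},
  ],
)

```text
time_s: 14.7
ee_pos: [0.5301, -0.1901, 0.3046]
tcp_rot: [-2.496, -1.905, 0.003]
ft_force: [-0.2, 1.1, 1.5]
finger_gap: 0.033
```

```bash
python3 -c "from h import *;where()"
```

```text
t 14.7 p [ 0.5301 -0.1901  0.3046] psi -15.28 z [-0.002  0.    -1.   ] F [-0.2  1.1  1.5] M [0.15 0.09 0.16] gap 0.033 q [-0.5   0.28  1.67 -0.    1.19 -0.23]
```

>>> apply_moves(
  motion=[
    {"grip": 0,"x": 0,"y": 0,"z": 0,"rx": 0,"ry": 0,"rz": 0.05},
    {"grip": 0,"x": 0,"y": 0,"z": 0,"rx": 0,"ry": 0,"rz": 0.1},
  ],
)

```text
time_s: 14.9
ee_pos: [0.5301, -0.1901, 0.3046]
tcp_rot: [-2.589, -1.776, 0.003]
ft_force: [-0.4, 0.8, 0.8]
finger_gap: 0.0336
```

```bash
python3 -c "from h import *;where()"
```

```text
t 14.9 p [ 0.5301 -0.1901  0.3046] psi -21.1 z [-0.003  0.    -1.   ] F [-0.4  0.8  0.8] M [0.16 0.01 0.15] gap 0.0336 q [-0.5   0.28  1.67 -0.    1.19 -0.13]
```

>>> apply_moves(
  motion=[
    {"grip": 0,"x": 0,"y": 0,"z": 0,"rx": 0,"ry": 0,"rz": 0.04},
    {"grip": 0,"x": 0,"y": 0,"z": 0,"rx": 0,"ry": 0,"rz": 0.08},
  ],
)

```text
time_s: 15.1
ee_pos: [0.53, -0.19, 0.3047]
tcp_rot: [-2.659, -1.67, 0.004]
ft_force: [-0.1, 0.3, 2.0]
finger_gap: 0.0336
```

```bash
python3 -c "from h import *;where()"
```

```text
t 15.1 p [ 0.53   -0.19    0.3047] psi -25.75 z [-0.003  0.    -1.   ] F [-0.1  0.3  2. ] M [ 0.12 -0.    0.16] gap 0.0336 q [-0.5   0.28  1.67 -0.    1.19 -0.05]
```

>>> apply_moves(
  motion=[
    {"grip": 0,"x": 0,"y": 0,"z": 0,"rx": 0,"ry": 0,"rz": 0.04},
    {"grip": 0,"x": 0,"y": 0,"z": 0,"rx": 0,"ry": 0,"rz": 0.08},
  ],
)

```text
time_s: 15.3
ee_pos: [0.53, -0.1899, 0.3047]
tcp_rot: [-2.724, -1.562, 0.004]
ft_force: [0.7, 0.1, 1.8]
finger_gap: 0.0331
```

```bash
python3 -c "from h import *;where()"
```

```text
t 15.3 p [ 0.53   -0.1899  0.3047] psi -30.32 z [-0.003  0.    -1.   ] F [0.7 0.1 1.8] M [ 0.24 -0.06  0.91] gap 0.0331 q [-0.5   0.28  1.67 -0.    1.19  0.03]
```

>>> apply_moves(
  motion=[
    {"grip": 0,"x": 0,"y": 0,"z": 0,"rx": 0,"ry": 0,"rz": 0.02},
    {"grip": 0,"x": 0,"y": 0,"z": 0,"rx": 0,"ry": 0,"rz": 0.02},
    {"grip": 0,"x": 0,"y": 0,"z": 0,"rx": 0,"ry": 0,"rz": 0.02},
  ],
)

```text
time_s: 15.6
ee_pos: [0.53, -0.1898, 0.3046]
tcp_rot: [-2.738, -1.537, 0.005]
ft_force: [-0.8, 0.3, 0.8]
finger_gap: 0.0335
```

```bash
python3 -c "from h import *;where()"
```

```text
t 15.6 p [ 0.53   -0.1898  0.3046] psi -31.37 z [-0.003 -0.    -1.   ] F [-0.8  0.3  0.8] M [ 0.22 -0.05  1.01] gap 0.0335 q [-0.5   0.28  1.67 -0.    1.19  0.05]
```

>>> apply_moves(
  motion=[
    {"grip": 0,"x": 0,"y": 0,"z": 0,"rx": 0,"ry": 0,"rz": -0.04},
    {"grip": 0,"x": 0,"y": 0,"z": 0,"rx": 0,"ry": 0,"rz": -0.04},
    {"grip": 75,"x": 0,"y": 0,"z": 0,"rx": 0,"ry": 0,"rz": -0.04},
    {"grip": 75,"x": 0,"y": 0,"z": 0,"rx": 0,"ry": 0,"rz": -0.04},
    {"grip": 75,"x": 0,"y": 0,"z": 0,"rx": 0,"ry": 0,"rz": -0.04},
    {"grip": 75,"x": 0,"y": 0,"z": 0,"rx": 0,"ry": 0,"rz": -0.04},
    {"grip": 75,"x": 0,"y": 0,"z": 0,"rx": 0,"ry": 0,"rz": -0.04},
    {"grip": 75,"x": 0,"y": 0,"z": 0,"rx": 0,"ry": 0,"rz": -0.04},
  ],
)

```text
time_s: 16.4
ee_pos: [0.53, -0.1898, 0.3047]
tcp_rot: [-2.707, -1.592, 0.005]
ft_force: [-0.1, 0.0, -0.9]
finger_gap: 0.0751
```

```bash
python3 -c "from h import *;where()"
```

```text
t 16.4 p [ 0.53   -0.1898  0.3047] psi -29.09 z [-0.003 -0.    -1.   ] F [-0.1  0.  -0.9] M [0.02 0.02 0.05] gap 0.0751 q [-0.5   0.28  1.67 -0.    1.19  0.01]
```

>>> apply_moves(
  motion=[
    {"grip": 75,"x": 0,"y": 0,"z": -10,"rx": 0,"ry": 0,"rz": 0},
    {"grip": 75,"x": 0,"y": 0,"z": -30,"rx": 0,"ry": 0,"rz": 0},
    {"grip": 75,"x": 0,"y": 0,"z": -60,"rx": 0,"ry": 0,"rz": 0},
    {"grip": 75,"x": 0,"y": 0,"z": -90,"rx": 0,"ry": 0,"rz": 0},
    {"grip": 75,"x": 0,"y": 0,"z": -120,"rx": 0,"ry": 0,"rz": 0},
    {"grip": 75,"x": 0,"y": 0,"z": -130,"rx": 0,"ry": 0,"rz": 0},
    {"grip": 75,"x": 0,"y": 0,"z": -130,"rx": 0,"ry": 0,"rz": 0},
  ],
)

```text
time_s: 17.1
ee_pos: [0.5309, -0.19, 0.4372]
tcp_rot: [2.706, 1.591, -0.001]
ft_force: [-0.1, 0.4, -1.3]
finger_gap: 0.0749
```

Run:
```python
from h import *
where(); d=snap('side','s9')
fr=[manip.get_image('side')['img'].astype(float) for _ in range(6)]; m=np.mean(fr,0)[:,:,::-1]
a=np.clip(m[100:260,200:370]*2,0,255).astype(np.uint8); a=cv2.resize(a,None,fx=2.35,fy=2.35,interpolation=cv2.INTER_CUBIC)
b=cv2.resize(m[145:225,285:345],None,fx=6,fy=6,interpolation=cv2.INTER_CUBIC); b=(np.clip(b/120,0,1)**.6*255).astype(np.uint8)
h=max(a.shape[0],b.shape[0]); P=lambda i:cv2.copyMakeBorder(i,0,h-i.shape[0],0,0,cv2.BORDER_CONSTANT)
cv2.imwrite('pics/c7.png',np.hstack([P(a),P(b)]))
for z in(.117,.167): print(z,proj(d,[.5307,-.190,z]), 'in crop', (np.array(proj(d,[.5307,-.190,z]))-[285,145])*6+[a.shape[1],0])
```

```text
t 17.1 p [ 0.5309 -0.19    0.4372] psi -29.09 z [ 0.001 -0.003 -1.   ] F [-0.1  0.4 -1.3] M [0.   0.02 0.  ] gap 0.0749 q [-0.5   0.16  1.53 -0.    1.45  0.01]
0.117 (np.float64(313.957089285746), np.float64(196.45290012845985)) in crop [573.74253571 308.71740077]
0.167 (np.float64(315.1435491929667), np.float64(181.461564829719)) in crop [580.86129516 218.76938898]
```

View pics/c7.png

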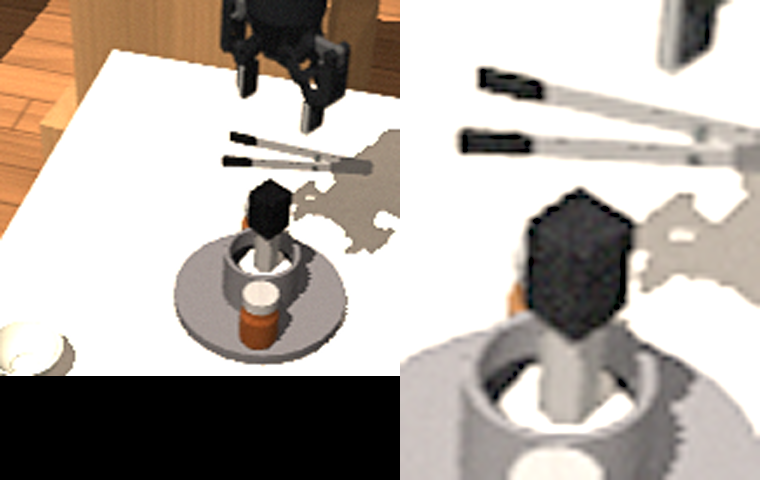

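```bash
python3 -c "
from h import *
print(manip.finish_job())"
```

```text
the job is handed in; nothing more can be done
None
```

I tightened the clamp screw to its stop and left the knob standing in the socket. I handed the job in at about 17 s of robot time. No verdict is reported, so success is judged only from my own checks below.

**What I did:**
- I took the black knob out of the holder. From its shank I read how its hex stood, then lined it up with the socket.
- I lowered it in small steps until it touched bottom. The tool stopped at z 0.3045 m, against 0.3044 m calculated for fully home.
- I turned the screw a quarter turn clockwise (1.57 rad), let go, took a fresh hold and turned about 1.2 rad more.
- At the end of the second turn the moment rose from about 0.16 Nm to 1.0 Nm and held there, which I took as the stop. I then eased off, let go and lifted clear.

**Last checks:**
- **Knob:** the final side picture shows it upright, with its top where a fully seated knob should be. That is good to a few millimetres at best.
- **Gripper and surroundings:** the gripper is open and clear of everything. The near jar and the tongs look undisturbed. The far jar is mostly hidden behind the knob and the bowl is cut off at the picture's edge, so I could not check those two fully.
- **Forces:** every reading I took stayed under about 6 N.
- **Turn angle:** I turned 2.8 rad in all, more than the screw's 2.4–2.6 rad of travel. I put the rest down to play between the hex and the socket.

The first move call was refused as invalid and moved nothing. I sent it again with every field filled in.

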